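# Lock the tube carousel on its spindle with the push-on cap

## Robot

A 6-joint arm with a two-finger parallel gripper is mounted at the origin on the work surface. World frame = base frame: x ahead of the robot, y to its left, z up, the work surface at z = 0. Lengths are in m, angles in rad, forces in N, time in s.
With the tool pointing down it reaches from about 0.4 to 0.825 m from the base axis. Payload 7 kg.
Tool frame: the origin (TCP) lies at the centre of the arm's flange, where the gripper is bolted on; the fingertips stand 173 mm ahead of it and the grasp point (between the pads) lies 155 mm ahead of it; z points along the fingers, y is the direction in which the jaws open and shut (so a half turn about z gives the same grasp; the last joint's range is limited). The gripper opens to 85 mm and grips with 20 to 120 N. Pads are 22 mm wide; open, the fingers measure 114 mm over their backs; the gripper's body (76 mm by 85 mm) begins 54 mm behind the grasp point. The pads swing forward as they close: fully open they stand 13 mm farther back than shut.
Start: joints at [1.45, 0.359, 0.012, 0, -1.224, -0.288], TCP at [0.268, 0.619, 0.405] pointing down, gripper open.
Joint ranges: [-3.07, 3.07], [-1.43, 2.12], [-1.02, 1.25], [-3.03, 1.67], [-3.05, -0], [-3.03, 3.03]. Speed limits (rad/s): [2.39, 2.39, 3.01, 3.14, 3.14, 3.14].

## Interface

Orientations are given as [roll, pitch, yaw] about the fixed x, y, z axes, in that order (R = Rz(yaw) Ry(pitch) Rx(roll)).
In Python, from plant import readout, read_camera, ctrl, spotter gives the robot as it stands.
- The arm moves only by the tool servo_tool, never from a script. Its argument "moves" is text: rows parted by semicolons, each of 7 numbers parted by spaces: the turn, a rotation vector about the world's x, y, z scaled (see below), then the shift along the world's x, y, z scaled (see below), then the finger opening in mm, from 0 to 85.4. A call has 1 to 5 rows; each row shifts and turns the pose as measured when the row begins; what a row does not reach is not made up. The controller multiplies each number of a shift by 5 cm and each number of a turn by pi/2 rad. A row lasts 1/10 s, in which the tool goes at most 50 mm and 8.59 degrees, less where a joint would pass 70% of its speed; a pose out of reach is approached as far as the arm can. A call with a number of a shift or a turn outside -1 to 1 is refused whole. A call with a gripper value outside its range is refused whole. The fingers move at their own pace and stop on an object; "newtons" is the grip in N (left out, the last holds). Time passes only in rows, so rows that do not move let the fingers close. It gives the time, the measured TCP pose, the force and the opening at its end, in the units of the state.
- readout.sense(): the state, without advancing time (a new reading comes with each control period).
- read_camera(name): name is "scene" or "side" or "wrist"; returns a dict with "image" (400x640x3 uint8, red, green, blue), "K" (3x3 intrinsics, pixels), "R" (3x3) and "t" (3): a world point X has camera coordinates R X + t. Camera axes: x right, y down, z forward; pixel columns grow to the right and rows downward; lengths in m; the calibration is good to about 2 mm. The wrist camera is an equidistant fisheye: a pixel r from the principal point sees the ray r / f radians off the axis. A picture is of the moment at which its call begins. There is no depth.
- ctrl.job_done(): hands the job in, once; it reports no verdict.
Trained networks look in a picture, given as the dict that the camera call returned (one of the last four; its "shot" number tells which), for a name from the list of things; names that differ only in an ending like _2 or _b are one class to them, and where a whole thing is asked for, a point or a joint stands for the part that bears it (a point fixed in the world has none). Each returns a list of dicts, best first, with "score" (0 to 1); they miss things now and then, are a little off and sometimes report something else, mostly with a low value. They report only what shows in the picture. A call takes as long as a camera call. They do not tell look-alikes from the thing itself.
- spotter.look_for(label, picture): "centre" ([x, y, z] in m, in the coordinates of the camera as it stood for that picture, good to about 4 mm: the middle of the surface that is visible of it).
- spotter.regions_of(label, picture): "mask" (400x640 bool, what is visible of it).
- spotter.tip_of(label, picture): "centre" ([x, y, z] in m, in the coordinates of the camera as it stood for that picture, good to about 4 mm: a listed point, or the origin of a listed thing).
The state is a dict: "time_s": time; "q": joint angles; "dq": joint speeds; "tau": joint torques, N m; "tcp_pos": TCP position; "ee_rot": TCP orientation; "ft_force": force on the tool from outside, world axes, zero at the start; "ft_torque": the same for the moment, N m; "width": finger opening in m.
Only numpy, scipy, OpenCV 4.12 (cv2) and the standard library are available. Lean on these libraries where they do the work, as an engineer would, in place of code of your own. Each camera call takes 0.05 s, during which the arm holds its last target. There are 200 camera calls.

## Task

Take the flanged steel push-on cap from the bench, set it flange down over the plain steel spindle of the tube carousel and press it straight down until its teeth hold it tight against the spring washer on the hub, with the washer squashed and no play left. Press gently and stop as soon as the washer is squashed, so that the hub is not overloaded; then let go, and leave the other things on the bench where they are.

Things in the scene. Friction and masses are not known exactly. Their poses are not given: they have to be found in the camera images.
- cap: Push-on cap of bare steel, 100 to 170 g, standing loose on the bench, flange down. From below: round flange 44 mm across, 5 mm thick; then a neck 26 mm across up to 34 mm height, the part to grip. A 16 mm bore runs right through. Origin: centre of the underside; z up along the bore.
- cap_teeth (a point): Point on the cap's axis, 12 mm above its underside, where four spring-loaded steel teeth stand into the bore and leave about 7 mm free. The spindle's taper pushes them apart (2 to 4 N); once they are past it, the cap's underside about 98 mm above the bench, they bite and the cap moves up or down only against about 7 N of steady friction, and stays where it is left.
- stand: Fixed round grey base, 110 mm across and 30 mm high, with a bare steel spindle, 12 mm across, standing upright in its middle up to 125 mm above the bench. Origin: centre of the underside; z up along the spindle.
- spindle_tip (a point): The top end of the spindle, on its axis, 125 mm above the bench. The last 12 mm taper from 12 mm to 3 mm across; below that the spindle is plain.
- carousel: White plastic tube carousel fixed on the stand, the spindle through it: disc 144 mm across, its top 48 mm above the bench; short tubes round its rim up to 64 mm; hub 44 mm across. Origin: centre of its underside, on the spindle axis, 30 mm above the bench. More than 22 N of cap on washer or hub cracks it.
- hub_top (a point): Centre of the hub's top, 62 mm above the bench. A dark sleeve and on it the spring washer, both 36 mm across, stand out of it by an amount that differs and is not measured: the unsquashed washer's top is 7 to 19 mm above this point and must be felt. Squashing it by its 3 mm takes 0.5 N at first and 5 N at the end, beside the teeth's friction; then it is solid.
- spacer: Plain steel ring, 30 mm across and 30 mm high, no flange and no teeth; loose on the bench, leave alone. Origin: centre of its underside.
- vial: Amber glass jar with a white cap, 32 mm across, 46 mm high; loose on the bench, leave alone. Origin: centre of its underside.
- adapter_a: White tube adapter with an upright steel pin, 44 mm across, 130 mm high, loose on the far side; leave alone. Origin: centre of its underside.
- adapter_b: Like adapter_a, 44 mm across, 130 mm high; leave alone. Origin: centre of its underside.
- driver: Screwdriver 170 mm long lying on the bench to the left; leave alone. Origin: on its underside, x along the shaft.
- tipbox: Yellow box with clear lid, 122 x 87 x 90 mm, far right; leave alone. Origin: centre of its underside.
Mind the look-alikes: they are no part of the job. What is shaped like the stand but brown is not meant. Leave any red look-alike of the cap alone.

How it is judged:
By the outcome, as a careful person would: the job done as asked, in the order asked, and still so for the second after the job is handed in, with the robot touching nothing.
It also fails if it takes over 48 s, if anything falls off the work surface, if the arm or the gripper's body presses on something with over 40 N, if the wrist force passes 120 N, or if a joint passes its speed limit or range.

## Working session

There is one attempt and no reset: what is moved stays moved. The work goes in short steps, Python scripts to look and compute and a tool call to move; the robot and the scene stay as the last step left them, time stands still between calls to the robot, and variables do not carry over. Pictures are saved under pics/ and viewed, about 8 in all and at most 12, crops included, and the job is handed in when it is done.

Besides the shell and the picture viewer there is one more tool, called after "Request:" by a JSON object that holds its "name" and its "arguments", one argument or row to a line. servo_tool: Moves the arm, as the interface text tells. Its arguments: {"type":"object","properties":{"moves":{"type":"string"},"newtons":{"type":"number"}},"required":["moves"]}

```bash
mkdir -p pics; ls; cat > h.py <<'E'
import numpy as np, cv2
from plant import readout, read_camera, ctrl, spotter
def w(p,c): return np.array(p['R']).T@(np.array(c)-np.array(p['t']))
def save(p,n): cv2.imwrite('pics/'+n,cv2.cvtColor(p['image'],cv2.COLOR_RGB2BGR))
E
python3 - <<'E'
from h import *
s=readout.sense(); print({k:np.round(v,3) for k,v in s.items()})
for n in ['scene','side']:
    p=read_camera(n); save(p,n+'1.png'); print(n, 'cam at',np.round(-np.array(p['R']).T@p['t'],3))
    for l in ['cap','cap_teeth','stand','spindle_tip','hub_top','spacer','vial','adapter_a','carousel','driver','tipbox']:
        print(l,[(np.round(w(p,d['centre']),3).tolist(),round(d['score'],2)) for d in spotter.tip_of(l,p)])
E
```

```text
pics
{'time_s': np.float64(0.0), 'q': array([ 1.45 ,  0.359,  0.011, -0.   , -1.224, -0.288]), 'dq': array([-0.001,  0.001, -0.   , -0.   ,  0.001, -0.   ]), 'tau': array([-0.0000e+00, -5.8331e+01,  2.9341e+01,  6.9360e+00, -6.0000e-03,
       -0.0000e+00]), 'tcp_pos': array([0.268, 0.619, 0.404]), 'ee_rot': array([ 3.14 , -0.   , -0.409]), 'ft_force': array([-0.015, -0.45 , -0.156]), 'ft_torque': array([ 0.068, -0.002,  0.04 ]), 'width': np.float64(0.086)}
scene cam at [ 1.272 -0.139  1.249]
cap [([0.528, 0.284, -0.001], 0.6), ([0.623, 0.266, -0.006], 0.58)]
cap_teeth [([0.532, 0.284, 0.012], 0.5), ([0.622, 0.267, 0.007], 0.5)]
stand [([0.393, -0.124, -0.002], 0.86)]
spindle_tip [([0.393, -0.123, 0.125], 0.73), ([0.579, -0.138, 0.123], 0.49)]
hub_top [([0.586, -0.139, 0.059], 0.62)]
spacer [([0.633, 0.121, 0.003], 0.64)]
vial [([0.479, 0.127, 0.002], 0.71)]
adapter_a [([0.744, 0.021, 0.003], 0.85), ([0.73, 0.256, -0.001], 0.72)]
carousel [([0.584, -0.139, 0.028], 0.6)]
driver [([0.382, 0.405, -0.002], 0.79)]
tipbox [([0.622, -0.419, -0.003], 0.75)]
side cam at [0.55  0.726 0.82 ]
cap [([0.529, 0.281, 0.001], 0.73), ([0.621, 0.269, -0.001], 0.5)]
cap_teeth [([0.53, 0.283, 0.013], 0.76), ([0.479, 0.131, -0.003], 0.74), ([0.743, 0.021, 0.0], 0.73), ([0.619, 0.269, 0.015], 0.66), ([0.733, 0.258, 0.0], 0.65)]
stand [([0.398, -0.129, 0.002], 0.86), ([0.582, -0.138, 0.004], 0.41)]
spindle_tip [([0.398, -0.125, 0.127], 0.83), ([0.58, -0.131, 0.125], 0.71)]
hub_top [([0.583, -0.135, 0.06], 0.8), ([0.529, 0.284, 0.013], 0.7)]
spacer [([0.634, 0.12, 0.001], 0.46)]
vial [([0.479, 0.131, -0.003], 0.66)]
adapter_a [([0.744, 0.022, -0.001], 0.66), ([0.73, 0.256, 0.005], 0.62)]
carousel [([0.581, -0.133, 0.033], 0.63)]
driver [([0.379, 0.399, 0.004], 0.78)]
tipbox [([0.619, -0.419, 0.001], 0.94)]
```

View pics/side1.png

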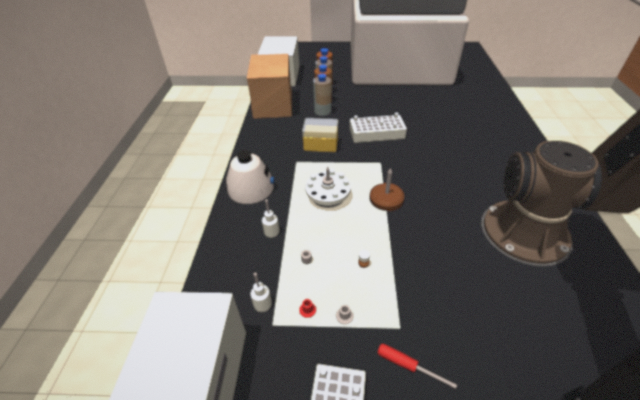

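View pics/scene1.png

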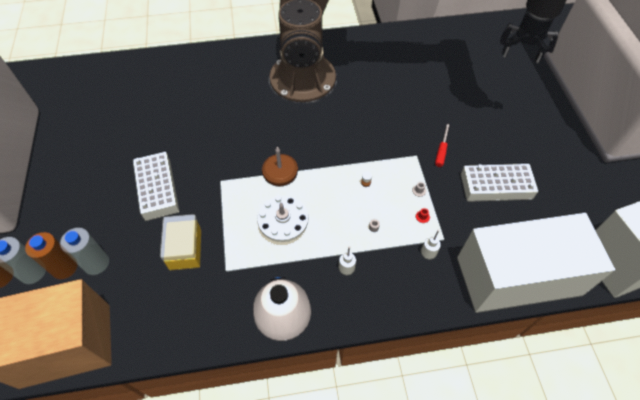

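```bash
python3 - <<'E'
from h import *
for n in ['scene','side']:
    p=read_camera(n);K=p['K']
    for X in [(.529,.283,.034),(.622,.267,.034),(.581,-.137,.125),(.581,-.137,.062),(.395,-.125,.125)]:
        c=p['R']@np.array(X)+p['t']; u=K@c; print(n,X,np.round(u[:2]/u[2]))
E
```

```text
scene (0.529, 0.283, 0.034) [421. 184.]
scene (0.622, 0.267, 0.034) [424. 211.]
scene (0.581, -0.137, 0.125) [281. 202.]
scene (0.581, -0.137, 0.062) [282. 213.]
scene (0.395, -0.125, 0.125) [277. 147.]
side (0.529, 0.283, 0.034) [345. 308.]
side (0.622, 0.267, 0.034) [306. 301.]
side (0.581, -0.137, 0.125) [328. 165.]
side (0.581, -0.137, 0.062) [328. 181.]
side (0.395, -0.125, 0.125) [390. 169.]
```

The bare steel cap is at about (0.529, 0.283), seen at side pixel (345,312) and scene pixel (420,187). The red look-alike sits at (0.622, 0.267). The carousel spindle is at about (0.582, -0.136), seen at side pixel (328,170). The brown stand at (0.395, -0.125) is a decoy.

I'll turn yaw to 0 so the jaws open along y, and move above the cap.

Request:
{"name": "servo_tool", "arguments": {
  "moves": "0 0 0.09 0.58 -0.75 0 85; 0 0 0.09 0.58 -0.75 0 85; 0 0 0.08 0.58 -0.75 0 85; 0 0 0 0.58 -0.75 0 85; 0 0 0 0.58 -0.75 0 85"
}}

```text
time_s: 1.8
tcp_pos: [0.4133, 0.4302, 0.4034]
ee_rot: [3.141, -0.0, 0.024]
ft_force: [0.5, -0.2, 0.6]
width: 0.085
```

Request:
{"name": "servo_tool", "arguments": {
  "moves": "0 0 0 0.58 -0.75 0 85; 0 0 0 0.58 -0.75 0 85; 0 0 0 0.58 -0.75 0 85; 0 0 0 0.58 -0.75 0 85; 0 0 0 0 0 0 85"
}}

```text
time_s: 2.3
tcp_pos: [0.535, 0.2692, 0.4048]
ee_rot: [-3.141, -0.003, 0.021]
ft_force: [0.2, 0.4, -0.2]
width: 0.085
```

```bash
python3 - <<'E'
from h import *
p=read_camera('wrist'); save(p,'w1.png'); K=np.array(p['K']);print(np.round(K,1).tolist(),np.round(-np.array(p['R']).T@p['t'],4),np.round(p['R'],3).tolist())
for l in ['cap','cap_teeth']:
    print(l,[(np.round(w(p,d['centre']),4).tolist(),round(d['score'],2)) for d in spotter.tip_of(l,p)])
s=readout.sense();print(s['tcp_pos'],s['ee_rot'],s['time_s'])
E
```

```text
[[309.7, 0.0, 317.6], [0.0, 309.7, 199.7], [0.0, 0.0, 1.0]] [0.6099 0.2711 0.3743] [[0.022, -1.0, -0.0], [-0.957, -0.021, 0.288], [-0.288, -0.006, -0.958]]
cap [([0.618, 0.2732, 0.0022], 0.94), ([0.533, 0.2839, -0.0026], 0.57)]
cap_teeth [([0.6195, 0.2655, 0.0131], 0.97), ([0.531, 0.2809, 0.0121], 0.86)]
[0.53274486 0.2729985  0.40477283] [-3.13966119e+00 -2.39992112e-03  2.46585696e-02] 2.45
```

View pics/w1.png

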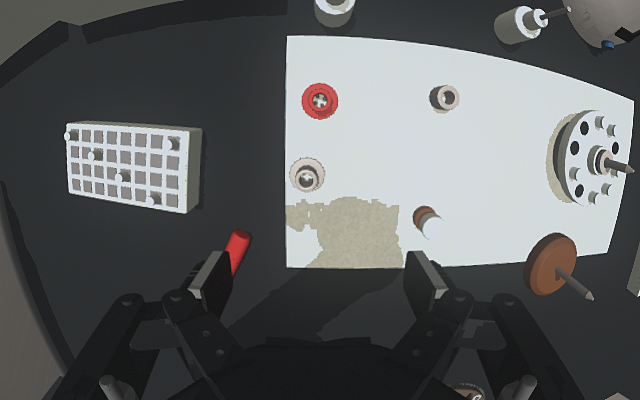

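Request:
{"name": "servo_tool", "arguments": {
  "moves": "0 0 -0.015 -0.06 0.2 -0.7 60; 0 0 0 0 0 -0.7 60; 0 0 0 0 0 -0.7 60; 0 0 0 0 0 -0.6 60; 0 0 0 0 0 0 60"
}}

```text
time_s: 2.95
tcp_pos: [0.5258, 0.2897, 0.2685]
ee_rot: [-3.135, -0.007, 0.009]
ft_force: [0.2, -0.3, 0.4]
width: 0.0599
```

```bash
cat >> h.py <<'E'
def ray(p,uv):
    K=np.array(p['K']); d=(np.array(uv)-K[:2,2])/K[0,0]; th=np.hypot(*d); 
    v=np.r_[d/th*np.sin(th),np.cos(th)]; R=np.array(p['R']); return -R.T@p['t'], R.T@v
def hitz(p,uv,z):
    o,v=ray(p,uv); return o+v*(z-o[2])/v[2]
def hitx(p,uv,x):
    o,v=ray(p,uv); return o+v*(x-o[0])/v[0]
def proj(p,X):
    c=p['R']@np.array(X)+p['t']; K=np.array(p['K']); r=np.hypot(c[0],c[1]); th=np.arctan2(r,c[2])
    return K[:2,2]+K[0,0]*th*c[:2]/r
E
python3 - <<'E'
from h import *
p=read_camera('wrist'); s=readout.sense();print(s['tcp_pos'],s['ee_rot'],s['width'],s['time_s'])
img=cv2.cvtColor(p['image'],cv2.COLOR_RGB2BGR)
for l in ['cap','cap_teeth']:
    print(l,[(np.round(w(p,d['centre']),4).tolist(),round(d['score'],2)) for d in spotter.tip_of(l,p)])
c=np.array([.530,.282])
def ring(z,r,col):
    for a in np.linspace(0,6.283,60):
        u=proj(p,[c[0]+r*np.cos(a),c[1]+r*np.sin(a),z])*2; cv2.circle(big,tuple(int(x) for x in u),1,col,-1)
u0=proj(p,[*c,.02]); print(u0)
big=cv2.resize(img,None,fx=2,fy=2)
ring(.005,.022,(0,255,0)); ring(.034,.013,(0,0,255)); ring(.034,.008,(255,0,0))
x,y=(u0*2).astype(int); x0,y0=max(0,x-200),max(0,y-200)
cv2.imwrite('pics/w2.png',cv2.resize(big[y0:y0+400,x0:x0+400],(600,600)))
E
```

```text
[0.52657484 0.29026669 0.27077365] [-3.13321471 -0.00982213  0.00963208] 0.05985374729779215 3.0
cap [([0.6178, 0.2734, 0.0026], 0.59), ([0.534, 0.2842, -0.0034], 0.55)]
cap_teeth [([0.6196, 0.2676, 0.0105], 0.96), ([0.5276, 0.281, 0.0109], 0.83)]
[330.24964153 207.91520048]
```

View pics/w2.png

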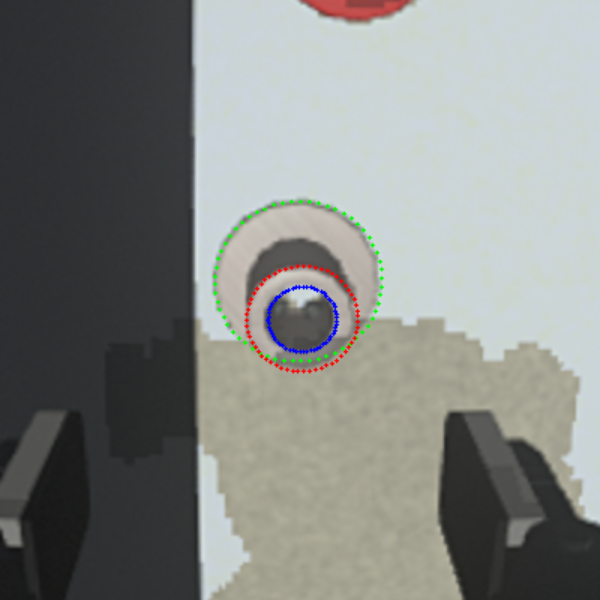

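The projected cap model at (0.5305, 0.2823) lies right on the picture: flange and neck rings coincide, with the cap at crop pixel (300,300). The red cap is at the top edge of the crop. Next I descend to grip the neck about 26 mm up.

Request:
{"name": "servo_tool", "arguments": {
  "moves": "-0.005 0.006 -0.006 0.08 -0.16 0 60; 0 0 0 0 0 -0.5 60; 0 0 0 0 0 -0.5 60; 0 0 0 0 0 -0.3 60; 0 0 0 0 0 0 60"
}}

```text
time_s: 3.6
tcp_pos: [0.5355, 0.284, 0.2181]
ee_rot: [-3.127, -0.016, -0.0]
ft_force: [0.1, 0.5, 0.9]
width: 0.0598
```

```bash
python3 - <<'E'
from h import *
s=readout.sense();print(s['tcp_pos'],s['ee_rot'],s['ft_force'],s['time_s'],s['dq'])
E
```

```text
[0.53547275 0.28398637 0.2180612 ] [-3.12745072e+00 -1.60697980e-02 -2.82517093e-05] [0.0543075  0.48598221 0.90154436] 3.6 [-0.00580559 -0.03290296  0.03405142  0.01046955 -0.0300929   0.00132411]
```

Request:
{"name": "servo_tool", "arguments": {
  "moves": "-0.009 0.01 0 -0.1 -0.03 0 60; 0 0 0 0 0 0 60; 0 0 0 0 0 0 60"
}}

```text
time_s: 3.9
tcp_pos: [0.5316, 0.2827, 0.2225]
ee_rot: [-3.14, -0.003, -0.0]
ft_force: [0.9, 1.0, -0.3]
width: 0.0599
```

Request:
{"name": "servo_tool", "arguments": {
  "moves": "0 0.002 0 -0.02 0 -0.4 60; 0 0 0 0 0 -0.4 60; 0 0 0 0 0 0 60; 0 0 0 0 0 0 60"
}}

```text
time_s: 4.3
tcp_pos: [0.532, 0.284, 0.1866]
ee_rot: [-3.134, -0.006, 0.001]
ft_force: [0.1, 0.7, 0.2]
width: 0.0598
```

Request:
{"name": "servo_tool", "arguments": {
  "moves": "-0.005 0.004 0 -0.03 -0.03 -0.12 60; 0 0 0 0 0 0 60; 0 0 0 0 0 0 60"
}}

```text
time_s: 4.6
tcp_pos: [0.531, 0.283, 0.1828]
ee_rot: [-3.141, -0.001, 0.001]
ft_force: [0.3, 0.6, 0.1]
width: 0.06
```

Request:
{"name": "servo_tool", "arguments": {
  "moves": "0 0 0 0 0 0 20; 0 0 0 0 0 0 20; 0 0 0 0 0 0 20; 0 0 0 0 0 0 20; 0 0 0 0 0 0 20",
  "newtons": 60
}}

```text
time_s: 5.1
tcp_pos: [0.5312, 0.2832, 0.184]
ee_rot: [-3.14, -0.002, 0.001]
ft_force: [0.6, -0.5, 0.4]
width: 0.0237
```

Request:
{"name": "servo_tool", "arguments": {
  "moves": "0 0 0 0 0 0.5 20; 0 0 0 0 0 0.8 20; 0 0 0 0 0 0.8 20; 0 0 0 0 0 0.2 20; 0 0 0 0 0 0 20"
}}

```text
time_s: 5.6
tcp_pos: [0.5297, 0.2819, 0.2999]
ee_rot: [3.139, 0.003, 0.0]
ft_force: [0.1, 0.6, -2.2]
width: 0.0239
```

```bash
python3 - <<'E'
from h import *
p=read_camera('wrist'); s=readout.sense();print(s['tcp_pos'],s['ee_rot'],s['width'],s['ft_force'],s['time_s'])
img=cv2.cvtColor(p['image'],cv2.COLOR_RGB2BGR)
cv2.imwrite('pics/w3.png',img)
E
```

```text
[0.52970243 0.28186417 0.29930694] [3.13883229e+00 2.94533475e-03 3.09009347e-04] 0.02368251429039247 [ 0.23460817  0.43409987 -1.51489437] 5.65
```

View pics/w3.png

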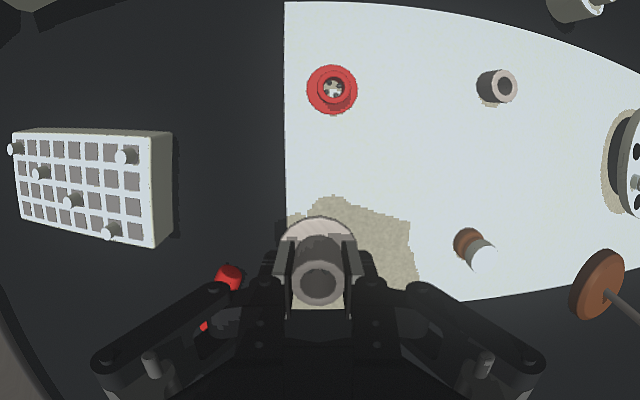

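The steel cap is held, with its rim centre at pixel (318,284). The red cap at (332,90) is untouched. I'll raise it and carry it over to the carousel.

Request:
{"name": "servo_tool", "arguments": {
  "moves": "0.001 -0.002 0 0 -0.1 0.6 20; 0 0 0 0.1 -0.5 0.4 20; 0 0 0 0.12 -0.8 0 20; 0 0 0 0.12 -0.8 0 20; 0 0 0 0.12 -0.8 0 20"
}}

```text
time_s: 6.15
tcp_pos: [0.551, 0.1312, 0.3412]
ee_rot: [3.134, 0.01, 0.006]
ft_force: [0.0, 0.6, -1.8]
width: 0.0235
```

Request:
{"name": "servo_tool", "arguments": {
  "moves": "0 0 0 0.12 -0.8 0 20; 0 0 0 0.12 -0.8 0 20; 0 0 0 0.12 -0.8 0 20; 0 0 0 0.12 -0.8 0 20; 0 0 0 0 0 0 20"
}}

```text
time_s: 6.65
tcp_pos: [0.5728, -0.0392, 0.3307]
ee_rot: [3.13, 0.025, 0.003]
ft_force: [-0.4, 0.3, -2.7]
width: 0.0241
```

```bash
python3 - <<'E'
from h import *
p=read_camera('wrist'); s=readout.sense();print(s['tcp_pos'],s['ee_rot'],s['time_s'])
for l in ['spindle_tip','hub_top','cap']:
    print(l,[(np.round(w(p,d['centre']),4).tolist(),round(d['score'],2)) for d in spotter.tip_of(l,p)])
E
```

```text
[ 0.57257882 -0.0378187   0.3303736 ] [3.13061958e+00 2.53429412e-02 2.78003193e-03] 6.7
spindle_tip [([0.5818, -0.1344, 0.1285], 0.94)]
hub_top [([0.584, -0.1374, 0.0599], 0.94)]
cap [([0.5684, -0.0403, 0.1404], 0.86), ([0.6157, 0.2692, 0.0003], 0.84)]
```

Request:
{"name": "servo_tool", "arguments": {
  "moves": "0.007 -0.016 -0.002 0 -0.4 0.1 20; 0 0 0 0 -0.4 0.1 20; 0 0 0 0 0 0 20; 0 0 0 0 0 0 20"
}}

```text
time_s: 7.25
tcp_pos: [0.5732, -0.0707, 0.3405]
ee_rot: [-3.141, -0.002, 0.011]
ft_force: [0.3, -0.7, -2.6]
width: 0.0239
```

```bash
python3 - <<'E'
from h import *
p=read_camera('wrist'); s=readout.sense();print(s['tcp_pos'],s['ee_rot'],s['time_s'])
import pickle; pickle.dump(({k:p[k] for k in('image','K','R','t')},s),open('w4.pkl','wb'))
img=cv2.cvtColor(p['image'],cv2.COLOR_RGB2BGR)
big=cv2.resize(img[120:400,200:580],None,fx=2,fy=2)
def ring(c,z,r,col):
    for a in np.linspace(0,6.283,60):
        u=(proj(p,[c[0]+r*np.cos(a),c[1]+r*np.sin(a),z])-[200,120])*2; cv2.circle(big,tuple(int(x) for x in u),1,col,-1)
t=s['tcp_pos']; c=t[:2]+[-.0007,-.0008]
ring(c,t[2]-.15,.013,(0,0,255)); ring(c,t[2]-.15,.008,(255,0,0))
c=(.582,-.136); ring(c,.125,.0015,(0,255,0)); ring(c,.113,.006,(0,255,0));ring(c,.09,.006,(0,255,255)); ring(c,.062,.022,(255,0,255)); ring(c,.075,.018,(255,255,0))
cv2.imwrite('pics/w4.png',big)
E
```

```text
[ 0.57322269 -0.07059268  0.34051073] [-3.14070900e+00 -1.48916741e-03  1.12507846e-02] 7.3
```

View pics/w4.png

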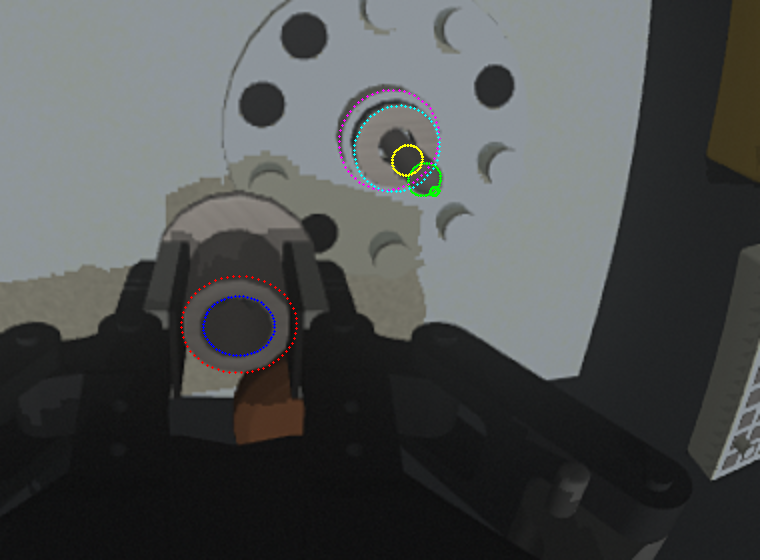

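```bash
python3 - <<'E'
from h import *
import pickle; p,s=pickle.load(open('w4.pkl','rb'))
img=cv2.cvtColor(p['image'],cv2.COLOR_RGB2BGR)
a=cv2.resize(img[150:225,360:430],None,fx=8,fy=8,interpolation=cv2.INTER_CUBIC)
cv2.imwrite('pics/w5.png',a)
for c in [(.582,-.136),(.584,-.136),(.582,-.134)]:
    print(c,[((proj(p,[*c,z])-[360,150])*8).round().tolist() for z in (.125,.113,.09,.08)])
E
```

```text
(0.582, -0.136) [[459.0, 525.0], [418.0, 479.0], [350.0, 402.0], [323.0, 372.0]]
(0.584, -0.136) [[462.0, 503.0], [420.0, 457.0], [351.0, 382.0], [325.0, 353.0]]
(0.582, -0.134) [[436.0, 525.0], [396.0, 479.0], [330.0, 401.0], [304.0, 372.0]]
```

View pics/w5.png

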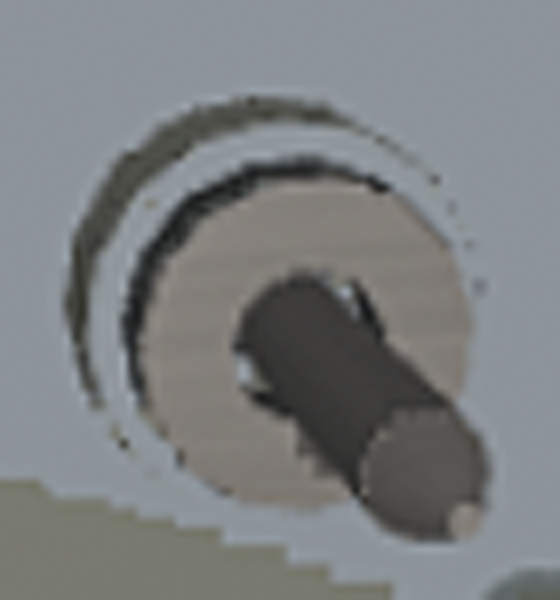

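The spindle tip is at crop pixel (466,519), against a predicted (459,525). That puts the axis at about (0.5825, -0.1366). The washer top looks to be about 71 to 72 mm high. The cap axis sits at TCP + (-0.7, -0.8) mm, so the TCP target is (0.5832, -0.1358).

Request:
{"name": "servo_tool", "arguments": {
  "moves": "0 0 -0.007 0.07 -0.5 0 20; 0 0 0 0.07 -0.5 0 20; 0 0 0 0.07 -0.3 0 20; 0 0 0 0 0 0 20; 0 0 0 0 0 0 20"
}}

```text
time_s: 7.8
tcp_pos: [0.5848, -0.1323, 0.3395]
ee_rot: [-3.14, -0.001, 0.006]
ft_force: [-0.0, 0.1, -0.8]
width: 0.0234
```

Request:
{"name": "servo_tool", "arguments": {
  "moves": "0 0 -0.004 -0.03 -0.08 0 20; 0 0 0 0 0 0 20; 0 0 0 0 0 0 20"
}}

```text
time_s: 8.1
tcp_pos: [0.5831, -0.1348, 0.3393]
ee_rot: [-3.14, -0.0, 0.001]
ft_force: [-0.0, -0.4, -1.4]
width: 0.0239
```

```bash
python3 - <<'E'
from h import *
p=read_camera('wrist'); s=readout.sense();print(s['tcp_pos'],s['ee_rot'],s['ft_force'],s['time_s'])
img=cv2.cvtColor(p['image'],cv2.COLOR_RGB2BGR)
a=cv2.resize(img[200:320,250:390],None,fx=5,fy=5,interpolation=cv2.INTER_CUBIC)
def ring(c,z,r,col):
    for t in np.linspace(0,6.283,60):
        u=(proj(p,[c[0]+r*np.cos(t),c[1]+r*np.sin(t),z])-[250,200]+.5)*5; cv2.circle(a,tuple(int(x) for x in u),1,col,-1)
t=s['tcp_pos']; c=t[:2]+[-.0007,-.0008]
ring(c,t[2]-.15,.008,(255,0,0)); ring(c,t[2]-.179,.022,(0,0,255)); ring((.5825,-.1366),.125,.0015,(0,255,0)); ring((.5825,-.1366),.062,.022,(255,0,255))
cv2.imwrite('pics/w6.png',a)
q=read_camera('side'); cv2.imwrite('pics/s2.png',cv2.resize(cv2.cvtColor(q['image'],cv2.COLOR_RGB2BGR)[110:220,270:390],None,fx=5,fy=5,interpolation=cv2.INTER_CUBIC))
E
```

```text
[ 0.58308909 -0.13481582  0.3392959 ] [-3.13974404e+00 -2.15988612e-04  1.08341906e-03] [-0.50739553 -0.21753746 -1.14928553] 8.15
```

View pics/w6.png

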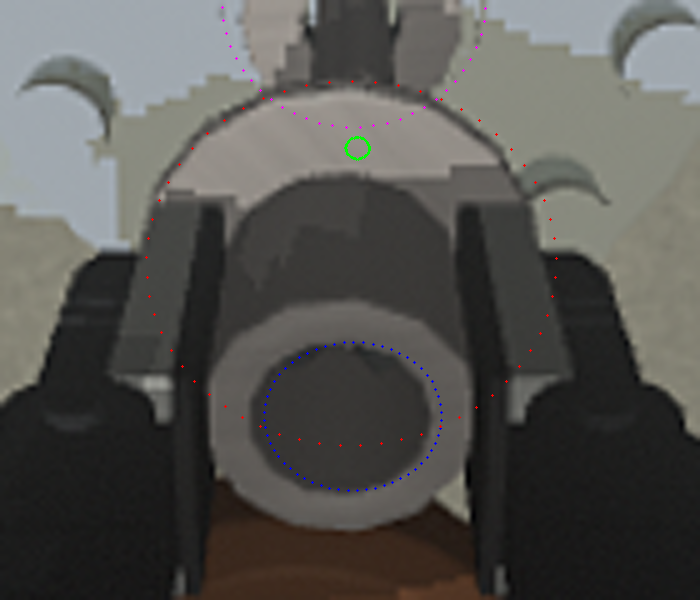

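The cap's bore centre at (341,418) is 12 px left of the prediction, so the cap is about 1 mm further towards +y, that is, centred in the jaws. The corrected TCP target is (0.5837, -0.1365).

Request:
{"name": "servo_tool", "arguments": {
  "moves": "-0.001 0 0 0.015 -0.04 -0.25 20; 0 0 0 0 0 -0.25 20; 0 0 0 0 0 0 20; 0 0 0 0 0 0 20"
}}

```text
time_s: 8.6
tcp_pos: [0.5836, -0.1367, 0.3115]
ee_rot: [-3.141, 0.001, 0.001]
ft_force: [0.4, -0.3, -0.7]
width: 0.0237
```

Well aligned. Now stepping down slowly.

Request:
{"name": "servo_tool", "arguments": {
  "moves": "0 0 0 0 0 -0.12 20; 0 0 0 0 0 0 20; 0 0 0 0 0 -0.1 20; 0 0 0 0 0 0 20; 0 0 0 0 0 0 20"
}}

```text
time_s: 9.1
tcp_pos: [0.5838, -0.1368, 0.2996]
ee_rot: [-3.141, 0.0, 0.001]
ft_force: [0.8, -0.2, -1.8]
width: 0.0236
```

Request:
{"name": "servo_tool", "arguments": {
  "moves": "0 0 0 0 0 -0.1 20; 0 0 0 0 0 0 20; 0 0 0 0 0 -0.06 20; 0 0 0 0 0 0 20; 0 0 0 0 0 0 20"
}}

```text
time_s: 9.6
tcp_pos: [0.5839, -0.1366, 0.2913]
ee_rot: [-3.141, -0.0, 0.001]
ft_force: [-0.3, 0.1, -1.6]
width: 0.0235
```

Request:
{"name": "servo_tool", "arguments": {
  "moves": "0 0 0 0 0 -0.08 20; 0 0 0 0 0 0 20; 0 0 0 0 0 -0.06 20; 0 0 0 0 0 0 20; 0 0 0 0 0 0 20"
}}

```text
time_s: 10.1
tcp_pos: [0.5837, -0.1367, 0.2829]
ee_rot: [-3.141, 0.001, 0.001]
ft_force: [-0.7, -0.4, -4.3]
width: 0.0237
```

Request:
{"name": "servo_tool", "arguments": {
  "moves": "0 0 0 0 0 -0.08 20; 0 0 0 0 0 -0.03 20; 0 0 0 0 0 -0.03 20"
}}

```text
time_s: 10.4
tcp_pos: [0.5845, -0.1369, 0.2778]
ee_rot: [3.141, -0.002, 0.002]
ft_force: [-1.6, -0.6, 5.8]
width: 0.0237
```

Request:
{"name": "servo_tool", "arguments": {
  "moves": "0 0 0 0 0 -0.06 20; 0 0 0 0 0 -0.03 20"
}}

```text
time_s: 10.6
tcp_pos: [0.5847, -0.1369, 0.2748]
ee_rot: [3.14, -0.004, 0.003]
ft_force: [-3.5, 1.8, 5.3]
width: 0.0234
```

Request:
{"name": "servo_tool", "arguments": {
  "moves": "0.001 0.002 0 -0.02 0 -0.04 20; 0 0 0 0 0 -0.04 20; 0 0 0 0 0 -0.04 20; 0 0 0 0 0 -0.04 20"
}}

```text
time_s: 11.0
tcp_pos: [0.5846, -0.1369, 0.2701]
ee_rot: [3.141, -0.005, 0.004]
ft_force: [-2.9, 1.4, 6.1]
width: 0.0236
```

Request:
{"name": "servo_tool", "arguments": {
  "moves": "0 0.006 -0.002 -0.04 0 -0.04 20; 0 0 0 -0.02 0 -0.04 20; 0 0 0 -0.02 0 -0.04 20"
}}

```text
time_s: 11.3
tcp_pos: [0.583, -0.1367, 0.2674]
ee_rot: [3.14, -0.004, 0.003]
ft_force: [-0.3, 1.2, 4.9]
width: 0.0237
```

Request:
{"name": "servo_tool", "arguments": {
  "moves": "0 0.003 0 0 0 -0.04 20; 0 0.002 0 0 0 -0.04 20; 0 0 0 0 0 -0.04 20"
}}

```text
time_s: 11.6
tcp_pos: [0.5844, -0.1367, 0.2643]
ee_rot: [3.14, -0.002, 0.004]
ft_force: [-1.8, 0.2, 5.1]
width: 0.0236
```

Request:
{"name": "servo_tool", "arguments": {
  "moves": "0 0.003 0 0 0 -0.04 20; 0 0 0 0 0 -0.04 20; 0 0 0 0 0 -0.04 20"
}}

```text
time_s: 11.9
tcp_pos: [0.5852, -0.1367, 0.2608]
ee_rot: [3.139, -0.001, 0.005]
ft_force: [-2.4, 0.8, 5.6]
width: 0.0235
```

Request:
{"name": "servo_tool", "arguments": {
  "moves": "0 0 0 0 0 -0.04 20; 0 0 0 0 0 -0.04 20"
}}

```text
time_s: 12.1
tcp_pos: [0.5851, -0.1367, 0.258]
ee_rot: [3.139, -0.001, 0.006]
ft_force: [-2.3, 0.9, 4.4]
width: 0.0235
```

Request:
{"name": "servo_tool", "arguments": {
  "moves": "0 0 -0.003 -0.04 0 -0.03 20; 0 0 0 -0.01 0 -0.03 20"
}}

```text
time_s: 12.3
tcp_pos: [0.5836, -0.1366, 0.2566]
ee_rot: [3.138, -0.005, 0.002]
ft_force: [-1.0, -0.2, 5.3]
width: 0.0233
```

Request:
{"name": "servo_tool", "arguments": {
  "moves": "0 0 0 -0.01 0 -0.03 20; 0 0 0 -0.01 0 -0.03 20"
}}

```text
time_s: 12.5
tcp_pos: [0.5832, -0.1367, 0.2553]
ee_rot: [3.138, -0.008, 0.002]
ft_force: [-1.2, 1.1, 6.0]
width: 0.0238
```

Request:
{"name": "servo_tool", "arguments": {
  "moves": "0 0 0 -0.01 0 -0.03 20; 0 0 0 -0.01 0 -0.03 20"
}}

```text
time_s: 12.7
tcp_pos: [0.5828, -0.1366, 0.2543]
ee_rot: [3.137, -0.011, 0.003]
ft_force: [-3.2, 1.7, 8.5]
width: 0.0236
```

Request:
{"name": "servo_tool", "arguments": {
  "moves": "0.003 0.007 0 0.01 0 -0.04 20; 0 0 0 0 0 -0.04 20"
}}

```text
time_s: 12.9
tcp_pos: [0.5843, -0.1369, 0.2531]
ee_rot: [3.141, -0.004, 0.004]
ft_force: [-4.4, 1.6, 10.5]
width: 0.0238
```

Request:
{"name": "servo_tool", "arguments": {
  "moves": "0 0 0 0 0 -0.04 20; 0 0 0 0 0 -0.04 20"
}}

```text
time_s: 13.1
tcp_pos: [0.5843, -0.1369, 0.2525]
ee_rot: [3.14, -0.006, 0.005]
ft_force: [-8.0, 3.2, 20.2]
width: 0.0239
```

Request:
{"name": "servo_tool", "arguments": {
  "moves": "0 0.002 0 -0.02 0 0 20"
}}

```text
time_s: 13.2
tcp_pos: [0.5839, -0.1368, 0.2538]
ee_rot: [3.14, -0.005, 0.006]
ft_force: [1.4, 1.2, 1.5]
width: 0.0235
```

Request:
{"name": "servo_tool", "arguments": {
  "moves": "0 0.002 -0.002 0 0 -0.04 20; 0 0 0 0 0 -0.04 20"
}}

```text
time_s: 13.4
tcp_pos: [0.5843, -0.1367, 0.2523]
ee_rot: [3.139, -0.005, 0.003]
ft_force: [-9.2, 4.3, 23.1]
width: 0.0237
```

Request:
{"name": "servo_tool", "arguments": {
  "moves": "0 0 0 0 0 -0.025 45; 0 0 0 0 0 -0.01 45; 0 0 0 0 0 0 45; 0 0 0 0 0 0 45"
}}

```text
time_s: 13.8
tcp_pos: [0.5842, -0.1367, 0.2497]
ee_rot: [3.139, -0.004, 0.002]
ft_force: [0.1, -0.1, -0.5]
width: 0.0453
```

```bash
python3 - <<'E'
from h import *
p=read_camera('wrist'); s=readout.sense();print(s['tcp_pos'],s['ee_rot'],s['ft_force'],s['time_s'])
img=cv2.cvtColor(p['image'],cv2.COLOR_RGB2BGR)
cv2.imwrite('pics/w7.png',cv2.resize(img[180:340,220:420],None,fx=4,fy=4,interpolation=cv2.INTER_CUBIC)[:600])
E
```

```text
[ 0.58420301 -0.13675026  0.24969833] [ 3.13934217e+00 -4.13705117e-03  2.32880336e-03] [ 1.04371875  0.02751966 -0.11440442] 13.85
```

View pics/w7.png

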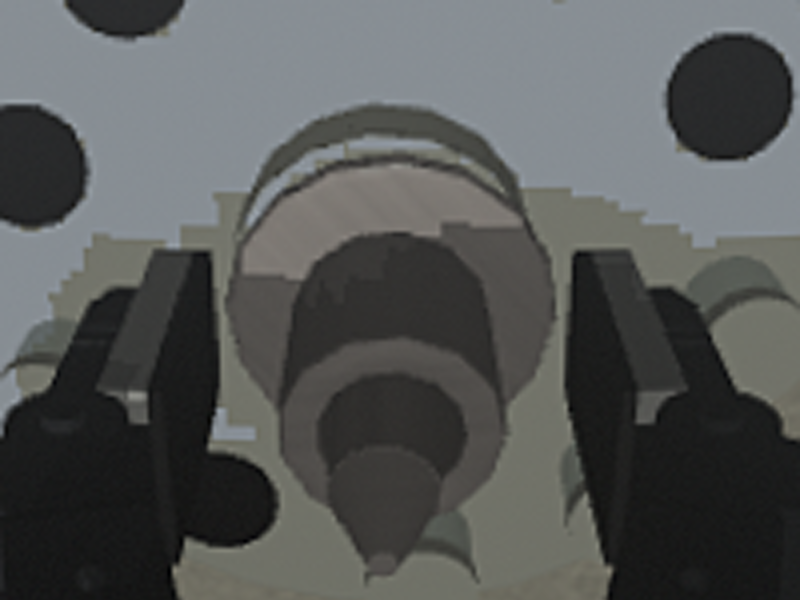

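The pads are clear of the cap. The cap sits over the spindle at (392,430), with its flange on the hub and the taper through the bore. Gripping may hide whether it sprang back, so I'll check from above. With the fingertips set 17 mm apart, straddling the spindle, I can press lightly on the rim, which can't pull the cap up again.

Request:
{"name": "servo_tool", "arguments": {
  "moves": "0.001 0.003 -0.001 0 0 0.3 50; 0 0 0 0 0 0.45 50; 0 0 0 0 0 0.1 50; 0 0 0 0 0 0 50; 0 0 0 0 0 0 50"
}}

```text
time_s: 14.35
tcp_pos: [0.5836, -0.1368, 0.2909]
ee_rot: [3.141, 0.005, -0.0]
ft_force: [-0.2, 0.2, 0.0]
width: 0.0499
```

Request:
{"name": "servo_tool", "arguments": {
  "moves": "0 -0.003 0 0 0 0 17; 0 0 0 0 0 0 17; 0 0 0 0 0 0 17; 0 0 0 0 0 0 17",
  "newtons": 40
}}

```text
time_s: 14.75
tcp_pos: [0.5829, -0.1368, 0.2883]
ee_rot: [3.141, 0.003, -0.0]
ft_force: [-0.2, 0.9, -0.6]
width: 0.0171
```

```bash
python3 - <<'E'
from h import *
p=read_camera('wrist'); s=readout.sense();print(s['tcp_pos'],s['ee_rot'],s['width'],s['ft_force'],s['time_s'])
img=cv2.cvtColor(p['image'],cv2.COLOR_RGB2BGR)
cv2.imwrite('pics/w8.png',cv2.resize(img[180:340,220:420],None,fx=4,fy=4,interpolation=cv2.INTER_CUBIC)[:600])
E
```

```text
[ 0.58289674 -0.13681395  0.28824459] [ 3.14120343e+00  3.26100422e-03 -4.38684146e-04] 0.01685315005787268 [ 0.32370005 -0.29614847 -0.45743893] 14.8
```

View pics/w8.png

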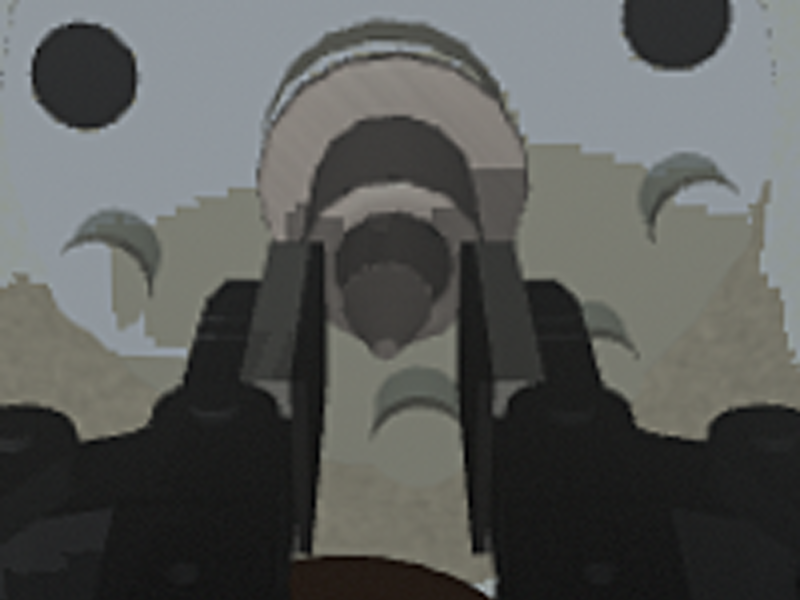

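The fingertips straddle the spindle symmetrically, with the pads at x≈312 and 478 and the spindle at 388. Descending to touch the rim, expected at TCP z≈0.275.

Request:
{"name": "servo_tool", "arguments": {
  "moves": "0 -0.002 0 0 0 -0.12 17; 0 0 0 0 0 -0.05 17; 0 0 0 0 0 0 17"
}}

```text
time_s: 15.1
tcp_pos: [0.5828, -0.1368, 0.2787]
ee_rot: [3.141, 0.0, -0.0]
ft_force: [0.0, -0.2, -0.7]
width: 0.0167
```

Request:
{"name": "servo_tool", "arguments": {
  "moves": "0 0 0 0 0 -0.04 17; 0 0 0 0 0 -0.02 17"
}}

```text
time_s: 15.3
tcp_pos: [0.5831, -0.1368, 0.2764]
ee_rot: [3.141, -0.001, 0.0]
ft_force: [-3.8, 1.8, 11.4]
width: 0.017
```

Request:
{"name": "servo_tool", "arguments": {
  "moves": "0 0 0 0 0 0 17"
}}

```text
time_s: 15.4
tcp_pos: [0.5831, -0.1368, 0.2769]
ee_rot: [3.141, -0.001, 0.0]
ft_force: [-1.5, -0.1, 2.8]
width: 0.0171
```

Request:
{"name": "servo_tool", "arguments": {
  "moves": "0 0 0 0 0 -0.03 17; 0 0 0 0 0 -0.02 17"
}}

```text
time_s: 15.6
tcp_pos: [0.5831, -0.1368, 0.2764]
ee_rot: [3.14, -0.002, 0.001]
ft_force: [-5.5, 2.1, 10.3]
width: 0.017
```

Request:
{"name": "servo_tool", "arguments": {
  "moves": "0 0 0 0 0 -0.03 17; 0 0 0 0 0 -0.025 17"
}}

```text
time_s: 15.8
tcp_pos: [0.5829, -0.1367, 0.2764]
ee_rot: [3.14, -0.003, 0.002]
ft_force: [-4.8, 1.9, 11.3]
width: 0.0171
```

Request:
{"name": "servo_tool", "arguments": {
  "moves": "0 0.002 0 0 0 -0.035 17; 0 0 0 0 0 -0.035 17"
}}

```text
time_s: 16.0
tcp_pos: [0.5831, -0.1366, 0.2762]
ee_rot: [3.139, -0.002, 0.003]
ft_force: [-6.4, 2.6, 17.1]
width: 0.0168
```

Request:
{"name": "servo_tool", "arguments": {
  "moves": "0 0 0 0 0 0 17"
}}

```text
time_s: 16.1
tcp_pos: [0.5829, -0.1365, 0.2771]
ee_rot: [3.139, -0.003, 0.004]
ft_force: [-1.8, -0.1, 2.0]
width: 0.0171
```

At 17 N the rim hardly moved, and z is the same after unloading, so the cap is solid with the washer squashed. Lifting straight off.

Request:
{"name": "servo_tool", "arguments": {
  "moves": "0.001 0.002 0 0 0 0.2 17; 0 0 0 0 0 0.5 17; 0 0 0 0 0 0.7 17; 0 0 0 0 0 0.7 17; 0 0 0 0 0 0 17"
}}

```text
time_s: 16.6
tcp_pos: [0.5826, -0.1367, 0.3868]
ee_rot: [3.14, 0.002, 0.004]
ft_force: [-0.5, -0.0, -0.1]
width: 0.017
```

```bash
python3 - <<'E'
from h import *
s=readout.sense();print(s['tcp_pos'],s['ft_force'],s['time_s'])
a=[]
for n in ['scene','side']:
    p=read_camera(n); im=cv2.cvtColor(p['image'],cv2.COLOR_RGB2BGR)
    for l in ['cap','spacer','vial','adapter_a']:
        print(n,l,[(np.round(w(p,d['centre']),3).tolist(),round(d['score'],2)) for d in spotter.tip_of(l,p)])
    a.append(im)
cv2.imwrite('pics/fin.png',np.hstack([cv2.resize(a[0][130:290,210:460],None,fx=1.6,fy=1.6),cv2.resize(a[1][130:330,230:420],None,fy=1.28,fx=1.6)]))
E
```

```text
[ 0.58255515 -0.13666916  0.38684318] [-0.53232239 -0.03370716 -0.07520776] 16.6
scene cap [([0.584, -0.136, 0.071], 0.75), ([0.623, 0.27, -0.005], 0.45), ([0.378, 0.402, -0.003], 0.39)]
scene spacer [([0.635, 0.122, -0.002], 0.41)]
scene vial [([0.478, 0.127, -0.001], 0.54)]
scene adapter_a [([0.745, 0.018, 0.0], 0.79), ([0.73, 0.257, -0.001], 0.78)]
side cap [([0.619, 0.269, -0.001], 0.81), ([0.585, -0.135, 0.071], 0.62)]
side spacer [([0.632, 0.122, 0.001], 0.49)]
side vial [([0.478, 0.129, -0.003], 0.57)]
side adapter_a [([0.733, 0.255, 0.003], 0.7), ([0.58, -0.131, 0.127], 0.69), ([0.745, 0.019, -0.0], 0.64), ([0.619, -0.417, 0.003], 0.61)]
```

View pics/fin.png

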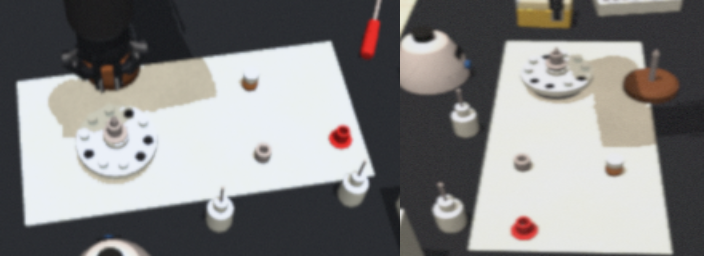

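The cap is on the carousel spindle at scene crop pixel (116,127). The gripper is clear, and the red cap, spacer, vial and adapters are where they were. Handing in.

```bash
python3 -c "
from plant import ctrl; print(ctrl.job_done())"
```

```text
the job is handed in; nothing more can be done
None
```

The bare steel cap is pressed onto the carousel spindle, flange down, and tight against the spring washer. I handed the job in about 17 s into the 48 s allowed. I gripped the cap by the neck, set it over the spindle, pressed it down in small force-checked steps, let go, and lifted clear.

**Force while pressing:**
- Tooth friction read about 5–6 N on the way down.
- The washer then gave way over about 3 mm and went solid.
- The highest reading was 23 N. Taking off about 7 N of tooth friction and adding the cap's weight, that is about 17 N on the washer, under the 22 N limit. The forces were only read at the end of each move.

**One result that disagreed:** with the cap still gripped, relaxing the push let the tool rise 1.3 mm. I couldn't tell whether the cap had risen too. I pressed again to the 23 N reading and kept a light push on while the fingers opened.

**Check after letting go:** I pressed on the cap's rim with the fingertips up to 17 N. It moved only about 0.2 mm between 11 and 17 N. It came back to within 0.2 mm of its height before the test, so I found no play.

**Final pictures:** both cameras put the cap on the spindle axis, its underside about 71 mm up, give or take 4 mm. By touch I estimate 69–70 mm. The red cap, spacer, vial and adapters were where they started, and the gripper was touching nothing. I didn't re-measure the driver and tip box at the end, but nothing went near them.

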